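# Seat a sensor block in the corner of its locating nest and hold it there

## Task

Lift the hinged lid of the grey component box by its tab until the lid rests open on its stop, and take out the sensor block. Set the block flat on the plate of the locating nest, long side to the long stop and short end to the short stop, and press it into the corner so that it bears firmly, without ramming, on both stops at once. Finish while still holding the block and pressing it against both stops; do not let go.

Things in the scene. Friction and masses are not known exactly. Their poses are not given: they have to be found in the camera images.
- box: grey open-topped plastic component box, fixed to the worktop, 108 (its x) x 168 (its y) x 54 mm high, walls and floor 4 mm; origin at the centre of its underside; front faces its own -x, the lid's hinge is along its +x (far) rim
- box_lid (a joint): angle of the box's lid about the hinge, rad: 0 shut, grows as the lid rises, about 1.85 resting on its stop, leaning back past upright; it falls shut if let go before upright (1.57) and falls gently on to the stop if let go past it (1.65 or more)
- lid_tab (a point): grip point of the lift tab at the middle of the lid's front edge, moving with the lid; the tab is 24 mm wide (box's y), 6 mm thick, sticks out about 39 mm from the lid's front edge and the point is at mid thickness, 24 mm out from the lid's edge (15 mm from the tab's tip); 137 mm from the hinge line, level with it when shut; the lid weighs about 0.12 kg
- lid_hinge (a point): middle of the hinge line of the lid (does not move with the lid), 57.5 mm above the worktop; the hinge line runs along the box's y
- block: sensor block, 0.1 to 0.21 kg, lying flat on the box's floor (4 mm above the worktop) under the lid: aluminium foot 40 (its x) x 56 (its y) x 18 mm high, with a black housing standing on its middle, 28 (its x) x 24 (its y) mm, up to 44 mm above the underside (2 mm lens rim on top); grip it by the housing across the 24 mm; origin at the centre of its underside; z up; the same turned by half a turn
- nest: locating nest, fixed to the worktop: bright aluminium plate 88 (its x) x 116 (its y) x 8 mm, with two dark steel stops standing 14 mm above the plate. Origin at the centre of the plate's underside. Fully home, the block's origin lies at x = +8 mm, y = +8 mm, z = +8 mm of this frame, with its axes along the nest's (or a half turn from it)
- far_stop: long stop of the nest, rail 10 (nest's x) x 54 (nest's y) x 14 mm, origin at the centre of its underside, at x = +33, y = +6 mm in the nest; its face towards the nest's -x takes the long (56 mm) side of the block's foot; rigid
- end_stop: short stop of the nest, rail 32 (nest's x) x 10 (nest's y) x 14 mm, origin at the centre of its underside, at x = +6, y = +41 mm in the nest; its face towards the nest's -y takes the short (40 mm) end of the block's foot; rigid

How it is judged:
By the outcome, as a careful person would: the job done as asked, in the order asked, and still so for the second after the job is handed in, while the arm keeps its last pose, push and grip.
It also fails if it takes over 64 s, if anything falls off the work surface, if the arm or the gripper's body presses on something with over 40 N, if the wrist force passes 120 N, or if a joint passes its speed limit or range.

## Robot

A 7-joint arm with a two-finger parallel gripper is mounted at the origin on a cart in front of the work surface, level with it; the furniture and walls round the work are solid. World frame = base frame: x ahead of the robot, y to its left, z up, the work surface at z = 0. Lengths are in m, angles in rad, forces in N, time in s.
With the tool pointing down it reaches from about 0.4 to 0.85 m from the base axis. Payload 10.4 kg.
Tool frame: the origin (TCP) lies between the finger pads; the fingertips stand 19 mm ahead of it and the grasp point (between the pads) is the TCP; x points along the fingers, y is the direction in which the jaws open and shut, and the axes are right-handed (so a half turn about x gives the same grasp; the last joint's range is limited). The gripper opens to 87 mm and grips with 3 to 60 N. Pads are 19 mm wide; open, the fingers measure 117 mm over their backs; the gripper's body (75 mm by 190 mm) begins 51 mm behind the grasp point.
Start: joints at [-1.276, 0.332, -0.065, 1.46, 0.022, 1.35, -0.088], TCP at [0.195, 0.594, 0.242] pointing down, gripper open.
Joint ranges: [-2.6, 2.6], [-0.5, 2.12], [-1.47, 1.34], [0.16, 2.42], [-1.27, 4.41], [0.06, 2.06], [-2.6, 2.6]. Speed limits (rad/s): [2.22, 2.22, 2.79, 2.79, 3.14, 3.14, 3.14].

## Interface

Orientations are given as a unit quaternion [x, y, z, w].
In Python, from bench import r gives the robot as it stands.
- The arm moves only by the tool drive_tool, never from a script. Its argument "motion" is a list of rows, each a list of 4 numbers: the shift along the tool's x, y, z in cm, then the turn about the tool's x in units of 5 degrees (1.0 is 5 degrees). In form: [[tx, ty, tz, twist], ...]. A call has 1 to 20 rows; each row is the pose to reach, as a shift and turn from the pose commanded when the call began, along the tool's axes at that moment; what a row does not reach only later rows make up. A row lasts 1/12 s, in which the tool goes at most 41.7 mm and 7.16 degrees, less where a joint would pass 70% of its speed; a pose out of reach is approached as far as the arm can. A call with a gripper value outside its range is refused whole. "grip" is the closure in counts, from 0 (fully open) to 255 (shut), set as the call begins (left out, the last holds). The fingers move at their own pace and stop on an object; "force" is the grip in N (left out, the last holds). Time passes only in rows, so rows that repeat a pose let the fingers close. It gives the time, the measured TCP pose, the force and the opening at its end, in the units of the state.
- r.read_state(): the state, without advancing time (a new reading comes with each control period).
- r.camera(name): name is "side" or "top" or "wrist"; returns the picture (480x640x3 uint8, red, green, blue); there is no depth.
- r.calibration(name): a dict with "fx", "fy", "cx", "cy" (pixels), "dist" ([k1, k2, p1, p2, k3] as OpenCV has them; the pictures are not rectified), "xyz" and "orientation" of the camera in the world. Camera axes: x right, y up, looking along -z (the intrinsics and any distortion apply to the point x, -y, -z); pixel columns grow to the right and rows downward; lengths in m; the calibration is good to about 2 mm. A picture is of the moment at which its call begins: read the wrist's pose just before it. calibration takes no time and is no camera call; for the wrist camera it gives the pose at the moment of the call.
- r.close_job(): hands the job in, once; it reports no verdict.
The state is a dict: "time": time; "joint_positions": joint angles; "joint_vel": joint speeds; "joint_torque": joint torques, N m; "ee_pos": TCP position; "eef_rot": TCP orientation; "ft_force": force on the tool from outside, world axes, zero at the start; "torque": the same for the moment, N m; "width": finger opening in m.
Only numpy, scipy, OpenCV 4.12 (cv2) and the standard library are available. Lean on these libraries where they do the work, as an engineer would, in place of code of your own. Each camera call takes 0.05 s, during which the arm holds its last target.

## Working session

There is one attempt and no reset: what is moved stays moved. The work goes in short steps, Python scripts to look and compute and a tool call to move; the robot and the scene stay as the last step left them, time stands still between calls to the robot, and variables do not carry over. Pictures are saved under pics/ and viewed, and the job is handed in when it is done.

Besides the shell and the picture viewer there is one more tool, called as name(argument=value, ...) on one line, values as JSON. drive_tool: Moves the arm, as the interface text tells. Its arguments: {"type":"object","properties":{"motion":{"type":"array","items":{"type":"array","items":{"type":"number"}}},"grip":{"type":"number"},"force":{"type":"number"}},"required":["motion"]}

```bash
ls; mkdir -p pics; python3 - <<'E'
from bench import r
import cv2
s=r.read_state()
for k,v in s.items(): print(k,v)
for n in ["side","top","wrist"]:
    print(n,r.calibration(n))
    cv2.imwrite(f"pics/a_{n}.png",r.camera(n)[:,:,::-1])
E
```

```text
pics
time 0.0
joint_positions [-1.27557791  0.33287374 -0.06470515  1.46093974  0.02159792  1.34987849
 -0.08846956]
joint_vel [-9.96059076e-04 -4.64238944e-05  1.05916606e-03  9.41121955e-04
  1.50794862e-04  7.10307072e-04 -1.23163366e-03]
joint_torque [-3.37098563e-04 -6.23243380e+01  2.44603126e-02 -3.89903069e+01
 -6.12267083e-02  3.96251155e-02  1.27134085e-04]
ee_pos [0.19519918 0.59336344 0.24075351]
eef_rot [ 0.11138093  0.69825785 -0.11236698  0.6981432 ]
ft_force [ 0.14060801 -0.34140769 -0.11176427]
torque [-0.05767956 -0.01545849  0.04836373]
width 0.08684850242036132
side {'fx': 483.88539349290596, 'fy': 483.88539349290596, 'cx': 321.53095727751105, 'cy': 240.34231761900074, 'dist': array([-0.01939525,  0.        ,  0.        ,  0.        ,  0.        ]), 'xyz': array([ 0.43432048, -0.55099879,  0.67213555]), 'orientation': array([ 0.40109375, -0.01391533, -0.04153439,  0.9149891 ])}
top {'fx': 547.6747712960755, 'fy': 547.6747712960755, 'cx': 316.9008880280955, 'cy': 235.77984349538227, 'dist': array([-0.07511196,  0.        ,  0.        ,  0.        ,  0.        ]), 'xyz': array([0.27586358, 0.11003888, 1.05793636]), 'orientation': array([ 0.07815425, -0.07295785, -0.68440307,  0.72122223])}
wrist {'fx': 366.7847854071376, 'fy': 366.7847854071376, 'cx': 317.13790821199547, 'cy': 244.19056445742098, 'dist': array([-0.07578502,  0.        ,  0.        ,  0.        ,  0.        ]), 'xyz': array([0.13112257, 0.61643411, 0.3824901 ]), 'orientation': array([-0.10232889, -0.07303051,  0.5818041 ,  0.80355418])}
```

View pics/a_side.png

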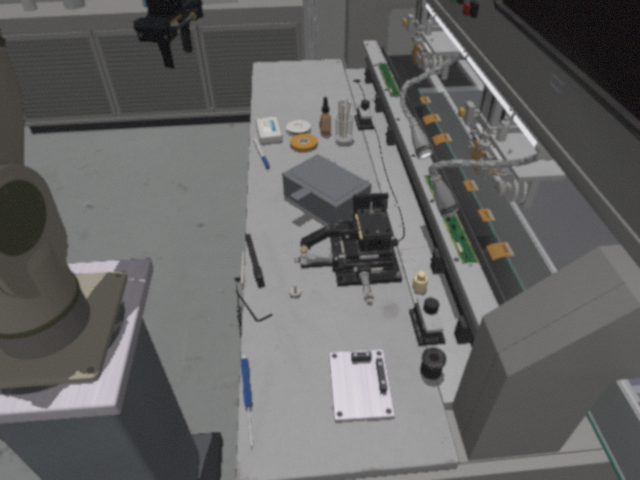

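View pics/a_top.png

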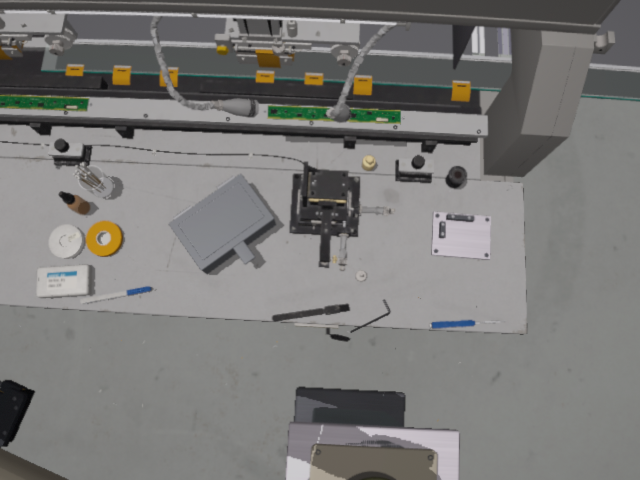

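View pics/a_wrist.png

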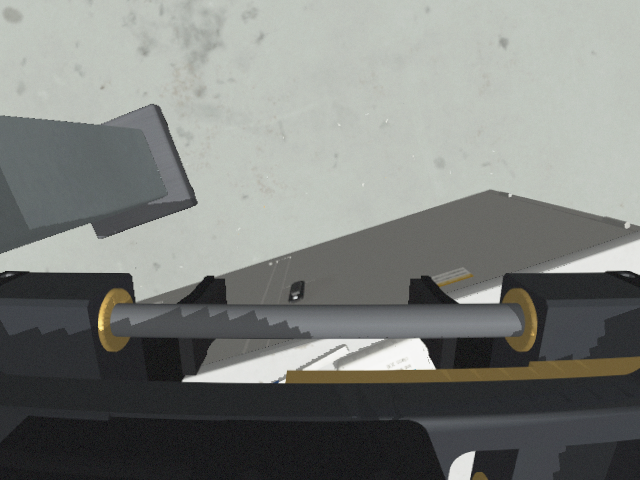

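The top view shows the box lid around (222,223), with its tab at about (243,252). The nest is at about (462,237), with its stops along the upper and left edges. A microscope or stage fixture stands between the two at (328,210). Next I'll crop these areas and measure them.

```bash
cat > h.py <<'E'
import numpy as np, cv2
from scipy.spatial.transform import Rotation as R
from bench import r
def ray(c,px):
    px=np.atleast_2d(np.array(px,float))
    K=np.array([[c['fx'],0,c['cx']],[0,c['fy'],c['cy']],[0,0,1]])
    u=cv2.undistortPoints(px[:,None,:],K,np.array(c['dist']))[:,0]
    d=np.c_[u[:,0],-u[:,1],-np.ones(len(u))]
    return np.array(c['xyz']),R.from_quat(c['orientation']).apply(d)
def onz(c,px,z):
    o,d=ray(c,px); return o+d*((z-o[2])/d[:,2])[:,None]
def proj(c,P):
    p=R.from_quat(c['orientation']).inv().apply(np.atleast_2d(P)-c['xyz'])*[1,-1,-1]
    K=np.array([[c['fx'],0,c['cx']],[0,c['fy'],c['cy']],[0,0,1]])
    return cv2.projectPoints(p,np.zeros(3),np.zeros(3),K,np.array(c['dist']))[0][:,0]
E
python3 - <<'E'
import cv2
t=cv2.imread('pics/a_top.png')
cv2.imwrite('pics/b_box.png',cv2.resize(t[165:285,155:295],None,fx=5,fy=5,interpolation=cv2.INTER_CUBIC))
cv2.imwrite('pics/b_nest.png',cv2.resize(t[195:275,415:515],None,fx=7,fy=7,interpolation=cv2.INTER_CUBIC))
s=cv2.imread('pics/a_side.png')
cv2.imwrite('pics/b_sbox.png',cv2.resize(s[140:240,270:390],None,fx=6,fy=6,interpolation=cv2.INTER_CUBIC))
cv2.imwrite('pics/b_snest.png',cv2.resize(s[340:430,315:415],None,fx=6,fy=6,interpolation=cv2.INTER_CUBIC))
E
```

```text
(no output)
```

View pics/b_box.png

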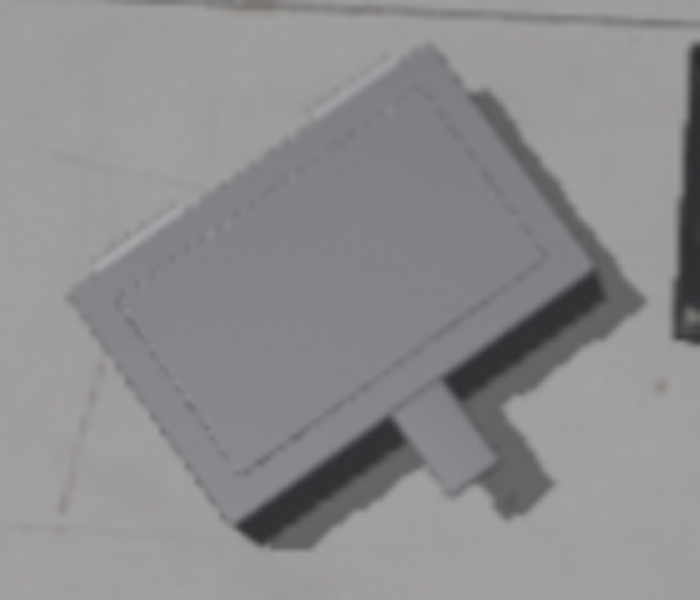

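View pics/b_nest.png

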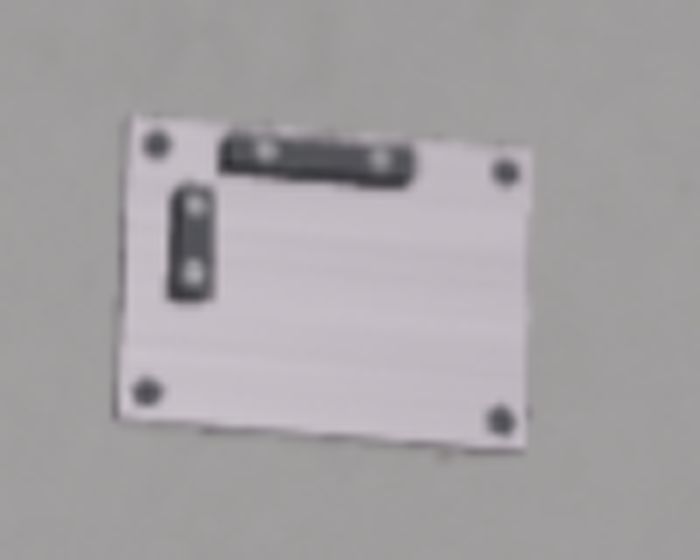

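View pics/b_sbox.png

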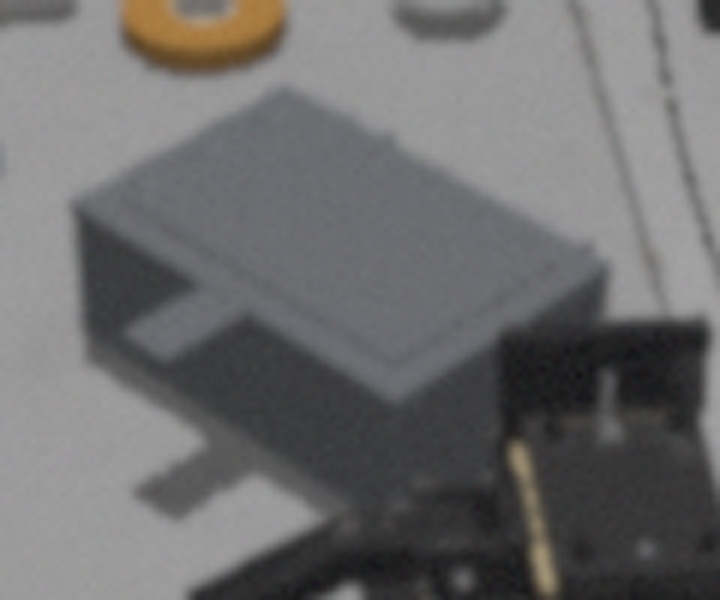

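View pics/b_snest.png

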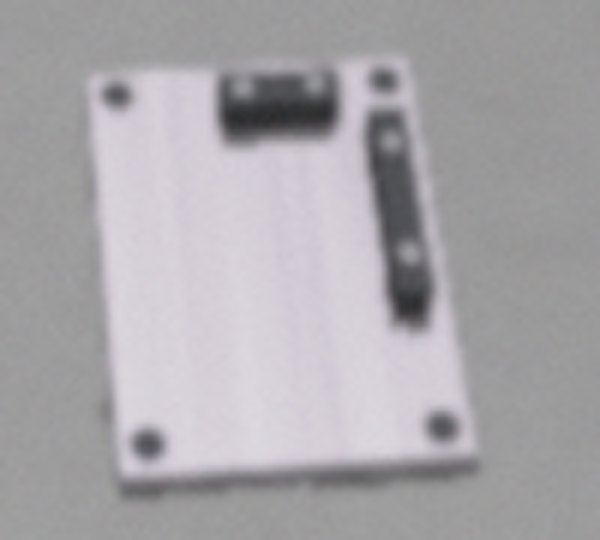

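The crops show the lid corners at (430,42), (598,268), (235,525) and (68,297) in the 5x crop, and the tab pointing to the lower right. They also show all four nest plate corners. Next I'll turn these into world positions.

```bash
cat > m1.py <<'E'
from h import *
t=cv2.imread('pics/a_top.png');c=r.calibration('top');cs=r.calibration('side')
P=lambda l,s,o:[((x+.5)/s-.5+o[0],(y+.5)/s-.5+o[1]) for x,y in l]
lid=P([(430,42),(598,268),(235,525),(68,297)],5,(155,165))
tab=P([(497,462),(455,495),(395,412),(443,380)],5,(155,165))
for z in (.058,.061):
    L=onz(c,lid,z); print(z,L[:,:2].round(4).tolist(),[np.linalg.norm(L[i]-L[i-1]).round(4) for i in range(4)])
    T=onz(c,tab,z);print(' tab',T[:,:2].round(4).tolist(), 'tabdir',np.degrees(np.arctan2(*(T[:2].mean(0)-T[2:].mean(0))[1::-1])))
    for a,b in((3,0),(2,1),(0,1),(3,2)): print(np.degrees(np.arctan2(*(L[b]-L[a])[1::-1])))
# side lid
lid_s=P([(602,262),(395,402),(75,205),(285,85)],6,(270,140))
tab_s=P([(170,360),(125,333)],6,(270,140))
print('side lid',onz(cs,lid_s,.060)[:,:2].round(4).tolist(),onz(cs,tab_s,.060)[:,:2].round(4).tolist())
# nest mask
for n,cc,roi in(('top',c,(195,275,415,515)),('side',cs,(340,430,315,415))):
    im=cv2.imread(f'pics/a_{n}.png');g=cv2.resize(im[roi[0]:roi[1],roi[2]:roi[3]],None,fx=4,fy=4,interpolation=cv2.INTER_CUBIC)
    gg=cv2.GaussianBlur(cv2.cvtColor(g,cv2.COLOR_BGR2GRAY),(5,5),0)
    th,m=cv2.threshold(gg,0,255,cv2.THRESH_OTSU)
    m=((gg>175)*255).astype('uint8') if n=='top' else ((gg>180)*255).astype('uint8')
    k=max(cv2.findContours(m,0,2)[0],key=cv2.contourArea); h=cv2.convexHull(k)
    q=cv2.approxPolyDP(h,12,True)[:,0]
    q=P(q,4,(roi[2],roi[0])); W=onz(cc,q,.008);print(n,th,W[:,:2].round(4).tolist(),'len',[np.linalg.norm(W[i]-W[i-1]).round(4) for i in range(len(W))],'c',W.mean(0).round(4))
    for i in range(len(W)): print(np.degrees(np.arctan2(*(W[i]-W[i-1])[1::-1])).round(2))
E
python3 m1.py
```

```text
0.058 [[0.6087, 0.2761], [0.5227, 0.2053], [0.4179, 0.333], [0.5011, 0.4049]] [np.float64(0.1678), np.float64(0.1114), np.float64(0.1652), np.float64(0.11)]
 tab [[0.4467, 0.2376], [0.4335, 0.2523], [0.4636, 0.2771], [0.4766, 0.2602]] tabdir -141.6440746795586
-50.133511570517555
-50.63940089627112
-140.52517725775115
-139.1587155254716
0.061 [[0.6077, 0.2756], [0.5219, 0.205], [0.4175, 0.3323], [0.5004, 0.404]] [np.float64(0.1673), np.float64(0.1111), np.float64(0.1647), np.float64(0.1096)]
 tab [[0.4462, 0.2372], [0.433, 0.2518], [0.463, 0.2766], [0.476, 0.2598]] tabdir -141.6440746795587
-50.133511570517605
-50.639400896271134
-140.52517725775112
-139.1587155254716
side lid [[0.6061, 0.2803], [0.5241, 0.2082], [0.4199, 0.3341], [0.503, 0.4067]] [[0.4499, 0.2385], [0.4351, 0.2553]]
top 171.0 [[0.5646, -0.1057], [0.5618, -0.2176], [0.4773, -0.2158], [0.48, -0.1033]] len [np.float64(0.0846), np.float64(0.1119), np.float64(0.0846), np.float64(0.1125)] c [ 0.5209 -0.1606  0.008 ]
-1.6
-91.39
178.82
88.6
side 177.0 [[0.557, -0.1031], [0.5636, -0.2155], [0.4791, -0.2142], [0.4815, -0.1018]] len [np.float64(0.0754), np.float64(0.1126), np.float64(0.0846), np.float64(0.1124)] c [ 0.5203 -0.1587  0.008 ]
-0.97
-86.6
179.14
88.74
```

```bash
cat >> h.py <<'E'
def tool(s=None):
    s=s or r.read_state(); return np.array(s['ee_pos']),R.from_quat(s['eef_rot']).as_matrix()
def togo(target,ydir_deg):
    p,M=tool(); d=M.T@(np.array(target)-p)*100
    y=np.array([np.cos(np.radians(ydir_deg)),np.sin(np.radians(ydir_deg)),0])
    yl=M.T@y; a=np.degrees(np.arctan2(yl[2],yl[1])); a2=(a+90)%180-90
    print('shift cm',d.round(2),'twist units',(a2/5).round(3),'alt',((a2-np.sign(a2)*180)/5).round(3),'toolaxes x',M[:,0].round(4),'y',M[:,1].round(3),'z',M[:,2].round(3))
def two(cA,a,cB,b):
    o1,d1=ray(cA,a);o2,d2=ray(cB,b);d1,d2=d1[0],d2[0]
    A=np.c_[d1,-d2];x=np.linalg.lstsq(A,o2-o1,rcond=None)[0]
    p,q=o1+d1*x[0],o2+d2*x[1];return (p+q)/2,np.linalg.norm(p-q)
E
python3 - <<'E'
from h import *
print(tool()[0]); togo([.4525,.2553,.15],129.7)
c=r.calibration('top');cs=r.calibration('side')
print(two(c,[(303,163)],cs,[(388,193)])); 
print(two(c,[(303,200)],cs,[(354,193)]))
print(two(c,[(348,173)],cs,[(388,210)]))
E
python3 - <<'E'
import cv2
t=cv2.imread('pics/a_top.png')
cv2.imwrite('pics/c_stage.png',cv2.resize(t[150:280,280:400],None,fx=4,fy=4,interpolation=cv2.INTER_CUBIC))
t=cv2.imread('pics/a_side.png')
cv2.imwrite('pics/c_stage_s.png',cv2.resize(t[180:310,290:440],None,fx=4,fy=4,interpolation=cv2.INTER_CUBIC))
E
```

```text
[0.19521766 0.59345374 0.24093083]
shift cm [  9.12 -24.07  35.  ] twist units -11.581 alt 24.419 toolaxes x [-3.e-04 -1.e-03 -1.e+00] y [ 0.312  0.95  -0.001] z [ 0.95  -0.312  0.   ]
(array([0.6129344 , 0.15430996, 0.12716787]), np.float64(0.005297601604326834))
(array([0.54543737, 0.15027157, 0.13400423]), np.float64(0.011777843341251494))
(array([0.59271793, 0.07390337, 0.15210666]), np.float64(0.010971201324921676))
```

View pics/c_stage.png

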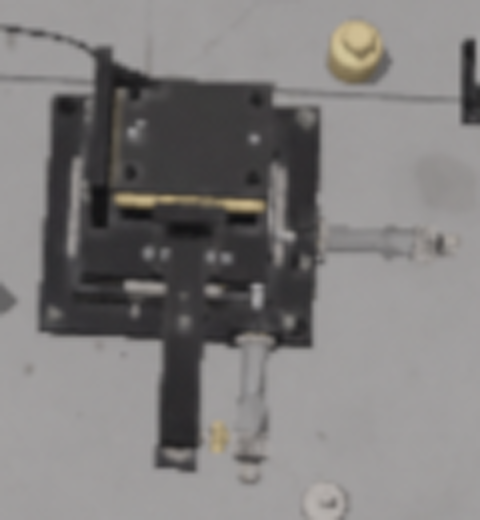

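View pics/c_stage_s.png

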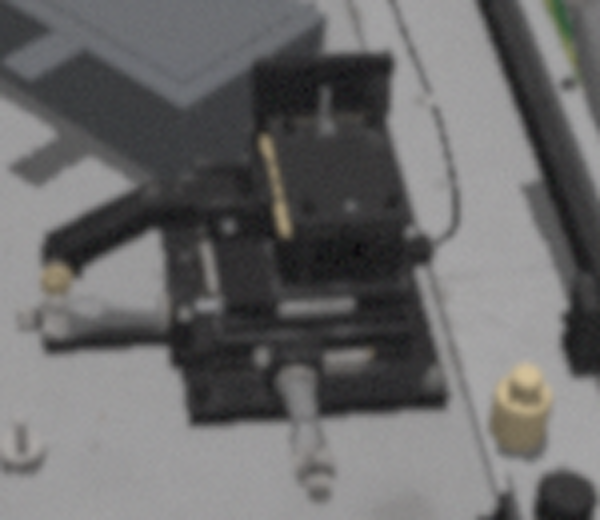

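The stage fixture tops out at about z 0.13, at y<0.155 and x>0.545, which is clear of the box work. I'll move above the tab now.

drive_tool(motion=[[2, -6, 8.5, -2], [4, -11, 16, -5], [6, -16, 24, -8], [7, -20, 30, -10], [7.6, -24.1, 35, -11.6], [7.6, -24.1, 35, -11.6], [7.6, -24.1, 35, -11.6], [7.6, -24.1, 35, -11.6], [7.6, -24.1, 35, -11.6], [7.6, -24.1, 35, -11.6], [7.6, -24.1, 35, -11.6], [7.6, -24.1, 35, -11.6], [7.6, -24.1, 35, -11.6], [7.6, -24.1, 35, -11.6], [7.6, -24.1, 35, -11.6]], force=12)

```text
time: 1.4
ee_pos: [0.4517, 0.2568, 0.1656]
eef_rot: [-0.241, 0.665, 0.242, 0.665]
ft_force: [-0.4, 0.6, 0.6]
width: 0.0872
```

```bash
python3 - <<'E'
from h import *
togo([.4525,.2553,.0575],129.7); s=r.read_state(); print(s['time'],s['joint_positions'].round(2),s['ft_force'])
np.save('pics/cw',np.array([0]))
c=r.calibration('wrist');im=r.camera('wrist');cv2.imwrite('pics/d_w.png',im[:,:,::-1])
ct=r.calibration('top');cv2.imwrite('pics/d_t.png',r.camera('top')[:,:,::-1])
import pickle;pickle.dump(c,open('cw.pkl','wb'))
print(proj(c,[[.4525,.2553,.0605],[.441,.2457,.0605]]))
E
```

```text
shift cm [10.81 -0.17 -0.03] twist units 0.042 alt -35.958 toolaxes x [-2.e-04  5.e-04 -1.e+00] y [-0.642  0.767  0.001] z [0.767 0.642 0.   ]
1.4 [-0.7   0.16  0.1   1.84 -0.02  1.14  1.68] [-0.44146619  0.63849419  0.59025297]
[[313.26457278 248.00260955]
 [313.23099994 226.92444053]]
```

View pics/d_w.png

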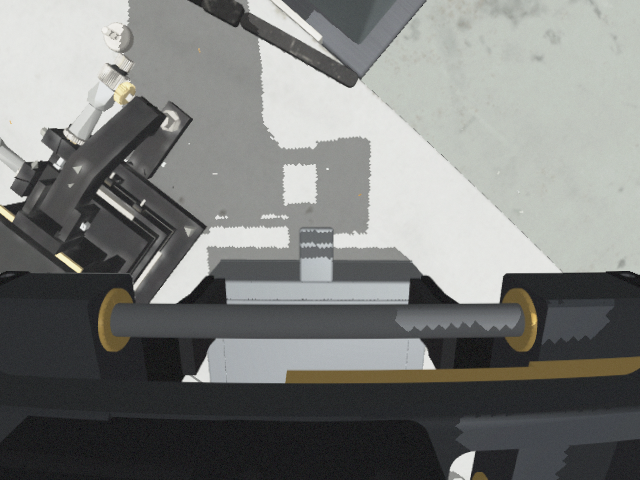

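The wrist view shows the tab at columns 300–333 with its tip at row 228. That is centred between the fingers to within about 1 mm. I'll descend and grip it.

drive_tool(motion=[[3, 0, 0, 0], [6, 0, 0, 0], [9, 0, 0, 0], [10.8, 0, 0, 0], [10.8, 0, 0, 0], [10.8, 0, 0, 0], [10.8, 0, 0, 0]])

```text
time: 2.08
ee_pos: [0.453, 0.2564, 0.059]
eef_rot: [-0.241, 0.664, 0.241, 0.665]
ft_force: [1.0, 0.4, 1.0]
width: 0.0868
```

drive_tool(motion=[[0, 0, 0, 0], [0, 0, 0, 0], [0, 0, 0, 0], [0, 0, 0, 0], [0, 0, 0, 0], [0, 0, 0, 0], [0, 0, 0, 0], [0, 0, 0, 0]], grip=255, force=12)

```text
time: 2.75
ee_pos: [0.4524, 0.2554, 0.0575]
eef_rot: [-0.241, 0.665, 0.241, 0.665]
ft_force: [-0.1, 0.6, 1.1]
width: 0.0413
```

drive_tool(motion=[[0, 0, 0, 0], [0, 0, 0, 0], [0, 0, 0, 0], [0, 0, 0, 0], [0, 0, 0, 0], [0, 0, 0, 0]])

```text
time: 3.25
ee_pos: [0.4521, 0.2558, 0.0575]
eef_rot: [-0.241, 0.665, 0.241, 0.665]
ft_force: [-2.4, 2.7, 0.3]
width: 0.0239
```

```bash
python3 - <<'E'
import numpy as np
for a in np.arange(.15,1.86,.1): print(round(a,2),(13.7*np.sin(a)).round(2),(13.7*(1-np.cos(a))).round(2))
E
```

```text
0.15 2.05 0.15
0.25 3.39 0.43
0.35 4.7 0.83
0.45 5.96 1.36
0.55 7.16 2.02
0.65 8.29 2.79
0.75 9.34 3.68
0.85 10.29 4.66
0.95 11.14 5.73
1.05 11.88 6.88
1.15 12.5 8.1
1.25 13.0 9.38
1.35 13.37 10.7
1.45 13.6 12.05
1.55 13.7 13.42
1.65 13.66 14.78
1.75 13.48 16.14
1.85 13.17 17.48
```

drive_tool(motion=[[-1, 0, 0.04, 0], [-2.05, 0, 0.15, 0], [-3.4, 0, 0.43, 0], [-4.7, 0, 0.83, 0], [-5.95, 0, 1.36, 0], [-7.15, 0, 2.0, 0], [-8.3, 0, 2.8, 0], [-9.35, 0, 3.7, 0], [-9.35, 0, 3.7, 0], [-9.35, 0, 3.7, 0]])

```text
time: 4.08
ee_pos: [0.4806, 0.2794, 0.1523]
eef_rot: [-0.241, 0.665, 0.241, 0.665]
ft_force: [-6.1, 0.9, 4.7]
width: 0.0239
```

```bash
python3 - <<'E'
from h import *
cv2.imwrite('pics/e_t.png',r.camera('top')[:,:,::-1]);cv2.imwrite('pics/e_s.png',r.camera('side')[140:240,270:390,::-1])
s=r.read_state();print(s['time'],s['ee_pos'],s['width'],s['ft_force'])
E
```

```text
4.1833 [0.48021405 0.27910016 0.15170915] 0.023794023175979305 [-5.49198348  1.21502644  3.297595  ]
```

View pics/e_t.png

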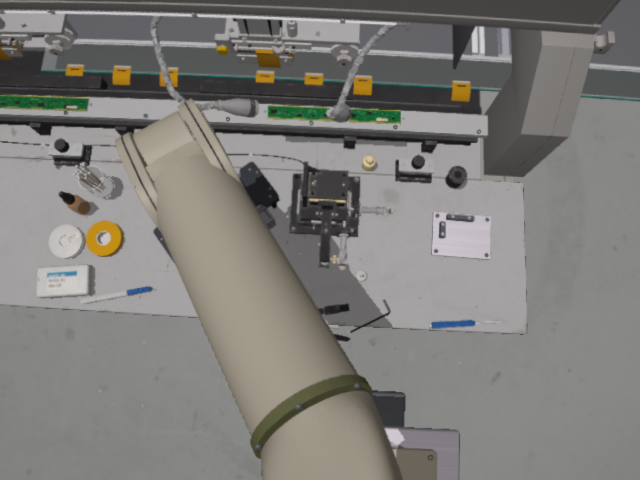

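drive_tool(motion=[[-0.5, 0, 0.48, 0], [-0.95, 0, 0.98, 0], [-1.8, 0, 2.05, 0], [-2.54, 0, 3.2, 0], [-3.16, 0, 4.4, 0], [-3.66, 0, 5.7, 0], [-4.03, 0, 7.0, 0], [-4.26, 0, 8.4, 0], [-4.36, 0, 9.7, 0], [-4.32, 0, 11.1, 0], [-4.14, 0, 12.4, 0], [-4.0, 0, 13.0, 0], [-4.0, 0, 13.0, 0], [-4.0, 0, 13.0, 0], [-4.0, 0, 13.0, 0]])

```text
time: 5.43
ee_pos: [0.5802, 0.3619, 0.1907]
eef_rot: [-0.241, 0.665, 0.241, 0.665]
ft_force: [-2.8, 0.6, -4.6]
width: 0.0239
```

```bash
python3 - <<'E'
from h import *
s=r.read_state();print(s['time'],s['ee_pos'],s['width'],s['ft_force'],s['joint_positions'].round(2))
cv2.imwrite('pics/f_s.png',cv2.resize(r.camera('side')[80:260,220:440,::-1],None,fx=3,fy=3))
E
```

```text
5.4333 [0.58018084 0.36189594 0.19073393] 0.02392519110225213 [-2.84768001  0.6305218  -4.59831155] [-0.71  0.49  0.12  1.36 -0.06  1.3   1.68]
```

View pics/f_s.png

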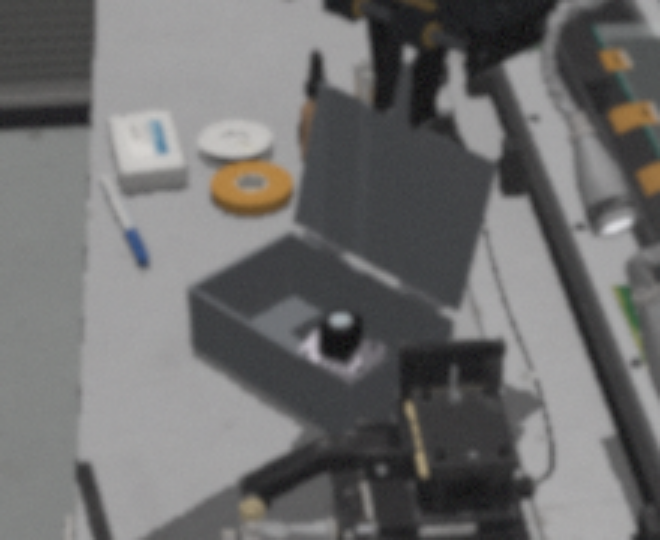

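The side view shows the lid past upright with its tab still held, and the black-and-aluminium block inside the box at about (340,335) in the crop. I'll let go and rise straight up.

drive_tool(motion=[[0, 0, 0, 0], [0, 0, 0, 0], [0, 0, 0, 0], [0, 0, 0, 0], [0, 0, 0, 0], [0, 0, 0, 0]], grip=0)

```text
time: 5.98
ee_pos: [0.581, 0.3622, 0.1913]
eef_rot: [-0.241, 0.665, 0.241, 0.665]
ft_force: [0.3, 0.1, -0.3]
width: 0.056
```

drive_tool(motion=[[-2, 0, 0, 0], [-4, 0, 0, 0], [-7, 0, 0, 0], [-7, 0, -2, 0], [-7, 0, -5, 0], [-7, 0, -9, 0], [-7, 0, -13, 0], [-7, 0, -17, 0], [-7, 0, -20, 0], [-7, 0, -20, 0], [-7, 0, -20, 0]])

```text
time: 6.9
ee_pos: [0.4267, 0.2336, 0.2619]
eef_rot: [-0.24, 0.664, 0.241, 0.666]
ft_force: [0.9, 0.1, 0.4]
width: 0.0871
```

```bash
python3 - <<'E'
from h import *
import pickle
s=r.read_state();print(s['time'],s['ee_pos'],s['width'],s['ft_force'])
c=r.calibration('wrist');cv2.imwrite('pics/g_w.png',r.camera('wrist')[:,:,::-1]);pickle.dump(c,open('cw.pkl','wb'))
im=r.camera('side')[:,:,::-1];cv2.imwrite('pics/g_s.png',im);cv2.imwrite('pics/g_s2.png',cv2.resize(im[110:260,250:410],None,fx=4,fy=4,interpolation=cv2.INTER_CUBIC))
im=r.camera('top')[:,:,::-1];cv2.imwrite('pics/g_t.png',im)
E
```

```text
6.9 [0.42665266 0.23364783 0.26189492] 0.08714901108559796 [0.91187752 0.05167345 0.42182623]
```

View pics/g_w.png

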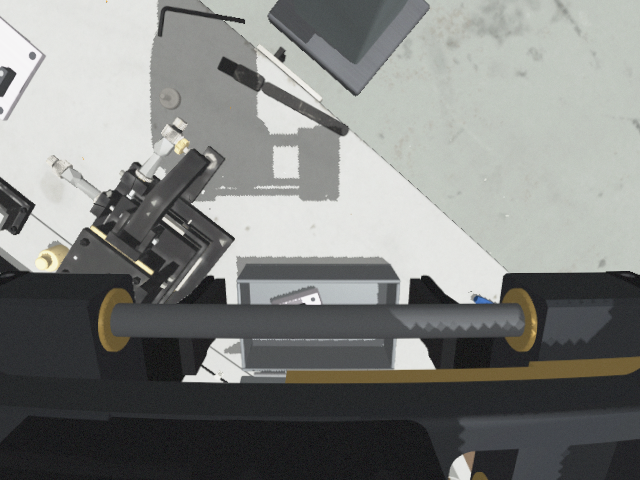

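View pics/g_s2.png

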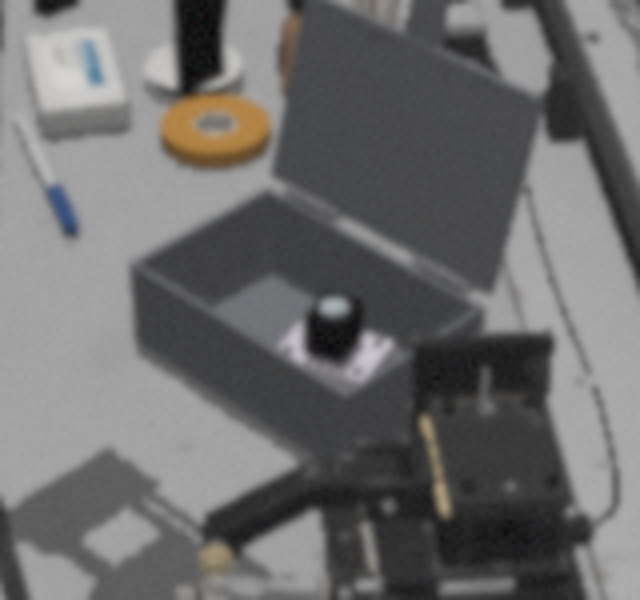

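View pics/g_t.png

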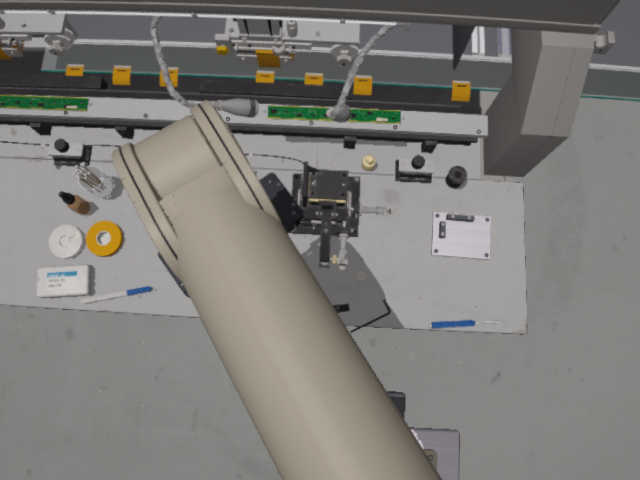

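The lid is resting on its stop. The gripper bar hides the block in the wrist view at about (297,298), so I'll move along the box's +x to uncover it.

drive_tool(motion=[[-0.5, 0, 3, 0], [-1, 0, 6, 0], [-1, 0, 9, 0], [-1, 0, 10, 0], [-1, 0, 10, 0], [-1, 0, 10, 0], [-1, 0, 10, 0]])

```text
time: 7.63
ee_pos: [0.5038, 0.298, 0.2706]
eef_rot: [-0.241, 0.665, 0.24, 0.665]
ft_force: [0.6, 0.1, -0.7]
width: 0.087
```

```bash
python3 - <<'E'
from h import *
import pickle
s=r.read_state();print(s['time'],s['ee_pos'],np.abs(s['joint_vel']).max())
c=r.calibration('wrist');im=r.camera('wrist')[:,:,::-1];cv2.imwrite('pics/i_w.png',im);pickle.dump(c,open('cw.pkl','wb'))
cv2.imwrite('pics/i_w2.png',cv2.resize(im[130:275,220:420],None,fx=4,fy=4,interpolation=cv2.INTER_CUBIC))
E
```

```text
7.6333 [0.50376058 0.29798893 0.27061536] 0.021663625137018257
```

View pics/i_w2.png

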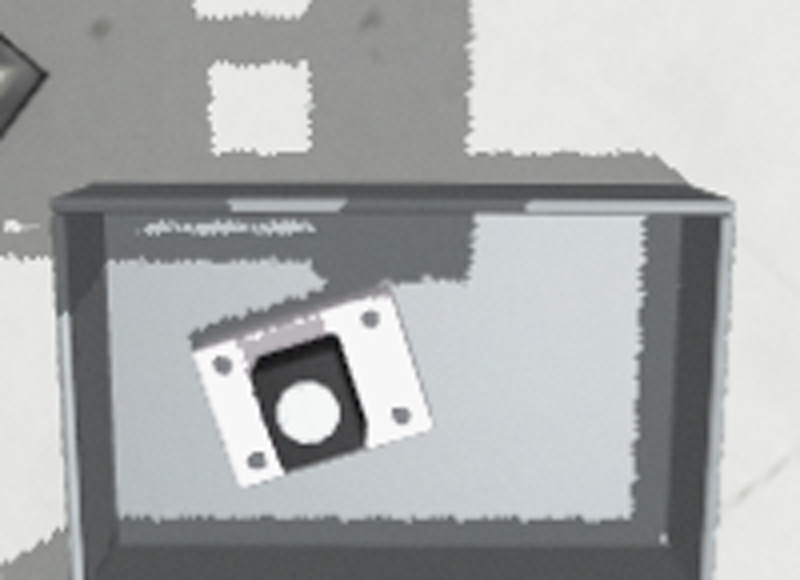

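The wrist crop shows the foot clearly, with screw holes at (371,318), (401,414), (257,460) and (222,364). The lens is at (308,412). I'll cast these onto z = 0.022 and 0.048.

```bash
python3 - <<'E'
from h import *
import pickle
c=pickle.load(open('cw.pkl','rb'))
P=lambda l:[((x+.5)/4-.5+220,(y+.5)/4-.5+130) for x,y in l]
H=onz(c,P([(371,318),(401,414),(257,460),(222,364)]),.022)
C=onz(c,P([(390,293),(434,428),(242,487),(193,349)]),.022)
ln=onz(c,P([(308,412)]),.048)
for A in(H,C): print(A[:,:2].round(4).tolist(),'c',A.mean(0).round(4),[np.linalg.norm(A[i]-A[i-1]).round(4) for i in range(4)],[np.degrees(np.arctan2(*(A[i]-A[i-1])[1::-1])).round(1) for i in range(4)])
print('lens',ln)
# box rim outer corners on z=.054
B=onz(c,P([(55,203),(732,203)]),.054);print('rim',B,np.linalg.norm(B[0]-B[1]),np.degrees(np.arctan2(*(B[1]-B[0])[1::-1])))
# side view lens top
cs=r.calibration('side');q=((335+.5)/4-.5+250,(305+.5)/4-.5+110)
print('side lens',onz(cs,[q],.048))
ang=np.degrees(np.arctan2(*((H[0]+H[1]-H[2]-H[3])[1::-1])));print(ang)
togo([*H.mean(0)[:2],.10],ang)
# block pos in box frame
b=np.array([.5126,.306]);a=np.radians(39.7);d=H.mean(0)[:2]-b;print('in box',d@[np.cos(a),np.sin(a)],d@[-np.sin(a),np.cos(a)])
E
```

```text
[[0.5024, 0.2914], [0.5175, 0.3145], [0.5528, 0.2924], [0.5378, 0.2684]] c [0.5276 0.2917 0.022 ] [np.float64(0.0423), np.float64(0.0276), np.float64(0.0416), np.float64(0.0283)] [np.float64(147.0), np.float64(56.8), np.float64(-32.1), np.float64(-121.9)]
[[0.4939, 0.291], [0.5147, 0.324], [0.5614, 0.294], [0.5396, 0.2598]] c [0.5274 0.2922 0.022 ] [np.float64(0.0553), np.float64(0.0389), np.float64(0.0555), np.float64(0.0406)] [np.float64(145.7), np.float64(57.8), np.float64(-32.7), np.float64(-122.6)]
lens [[0.52786349 0.29214463 0.048     ]]
rim [[0.52556447 0.21149864 0.054     ]
 [0.42033314 0.33782916 0.054     ]] 0.1644172539938491 129.79376647668514
side lens [[0.52917923 0.29478153 0.048     ]]
147.46576445448684
shift cm [17.1  -2.    1.45] twist units -3.539 alt 32.461 toolaxes x [-3.e-04 -2.e-04 -1.e+00] y [-0.64   0.769  0.   ] z [ 0.769  0.64  -0.   ]
in box 0.00241645129753015 -0.02059401811570748
```

```bash
python3 - <<'E'
from h import *
togo([.527,.291,.09],147.2)
E
```

```text
shift cm [18.1  -2.02  1.36] twist units -3.485 alt 32.515 toolaxes x [-3.e-04 -2.e-04 -1.e+00] y [-0.64   0.769  0.   ] z [ 0.769  0.64  -0.   ]
```

drive_tool(motion=[[0, -1, 0.7, -1.2], [2, -2, 1.36, -2.4], [5, -2, 1.36, -3.5], [8, -2, 1.36, -3.5], [11, -2, 1.36, -3.5], [14, -2, 1.36, -3.5], [17, -2, 1.36, -3.5], [18, -2, 1.36, -3.5], [18, -2, 1.36, -3.5], [18, -2, 1.36, -3.5]], grip=105)

```text
time: 8.52
ee_pos: [0.5275, 0.2917, 0.0923]
eef_rot: [-0.339, 0.62, 0.339, 0.621]
ft_force: [-0.3, 0.4, 1.4]
width: 0.0513
```

```bash
python3 - <<'E'
from h import *
togo([.527,.291,.0445],147.2)
s=r.read_state();print(s['time'],s['width'],s['ft_force'],s['joint_positions'].round(2))
im=r.camera('side')[:,:,::-1];cv2.imwrite('pics/j_s2.png',cv2.resize(im[60:260,230:430],None,fx=3,fy=3,interpolation=cv2.INTER_CUBIC))
E
```

```text
shift cm [ 4.78  0.   -0.09] twist units 0.017 alt -35.983 toolaxes x [ 6.e-04  4.e-04 -1.e+00] y [-0.841  0.54  -0.   ] z [0.54  0.841 0.001]
8.5167 0.05133368532307458 [-0.33727091  0.3810718   1.44873134] [-0.65  0.4   0.09  1.69 -0.04  1.04  2.02]
```

View pics/j_s2.png

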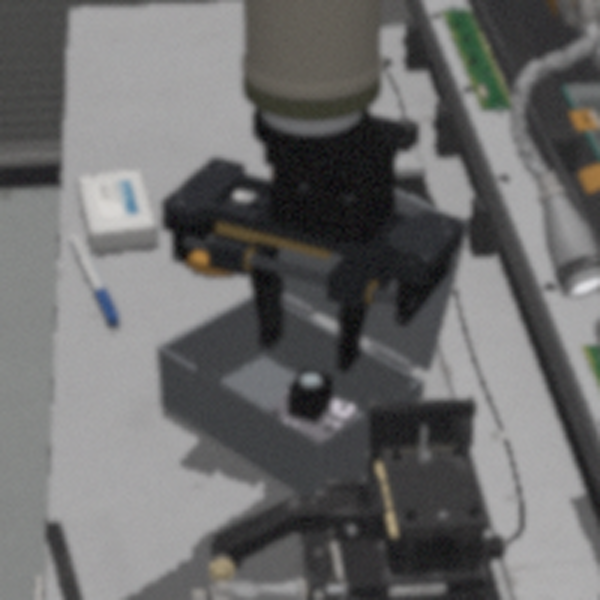

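drive_tool(motion=[[1, 0, 0, 0], [2, 0, 0, 0], [3, 0, -0.1, 0], [3.8, 0, -0.1, 0], [4.4, 0, -0.1, 0], [4.7, 0, -0.1, 0], [4.7, 0, -0.1, 0], [4.7, 0, -0.1, 0], [4.7, 0, -0.1, 0]])

```text
time: 9.32
ee_pos: [0.5269, 0.291, 0.0445]
eef_rot: [-0.339, 0.62, 0.339, 0.621]
ft_force: [-0.6, 0.1, 1.5]
width: 0.0514
```

```bash
python3 - <<'E'
from h import *
s=r.read_state();print(s['ee_pos'],s['ft_force'])
im=r.camera('side')[:,:,::-1];cv2.imwrite('pics/k_s2.png',cv2.resize(im[60:260,230:430],None,fx=3,fy=3,interpolation=cv2.INTER_CUBIC))
E
```

```text
[0.52693088 0.29101664 0.04445842] [-0.55775616  0.13230569  1.5295905 ]
```

View pics/k_s2.png

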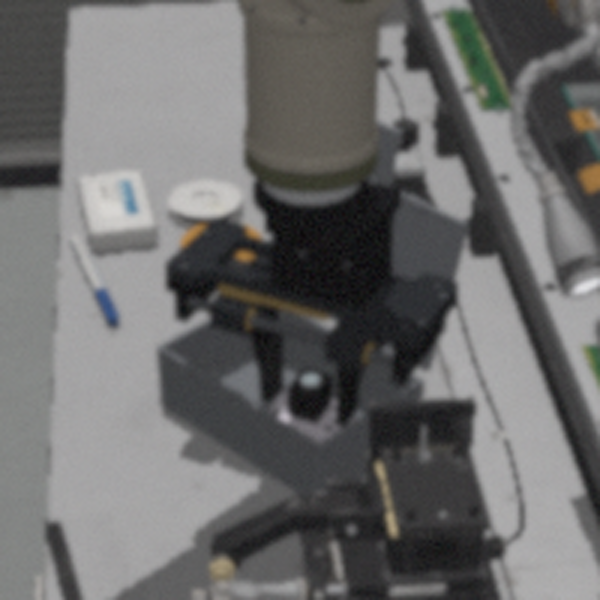

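The fingers straddle the housing without touching anything. I'll grip it now.

drive_tool(motion=[[0, 0, 0, 0], [0, 0, 0, 0], [0, 0, 0, 0], [0, 0, 0, 0], [0, 0, 0, 0], [0, 0, 0, 0], [0, 0, 0, 0], [0, 0, 0, 0]], grip=255, force=45)

```text
time: 10.03
ee_pos: [0.5267, 0.2908, 0.0441]
eef_rot: [-0.339, 0.621, 0.339, 0.621]
ft_force: [0.3, -0.8, 0.8]
width: 0.0232
```

drive_tool(motion=[[-0.5, 0, 0, 0], [-1.5, 0, -0.5, 0], [-3, 0, -1, 0], [-3, 0, -1, 0]])

```text
time: 10.37
ee_pos: [0.5223, 0.2821, 0.0771]
eef_rot: [-0.339, 0.619, 0.339, 0.622]
ft_force: [0.5, 0.7, -0.8]
width: 0.0236
```

The block came up with the jaws at 23.6 mm. I'll lift it, carry it over the stage at height, and turn it to the nest.

drive_tool(motion=[[-4, 0, -1, 0], [-8, 0, -1.5, 0], [-12, 0, -2, 0], [-16, 0, -2, 0], [-20, 0, -2, 0], [-20.5, 0, -2, 0], [-20.5, 0, -2, 0], [-20.5, 0, -2, 0]])

```text
time: 11.03
ee_pos: [0.5102, 0.2655, 0.2783]
eef_rot: [-0.339, 0.621, 0.339, 0.62]
ft_force: [-0.3, -0.1, -2.8]
width: 0.0238
```

```bash
python3 - <<'E'
from h import *
togo([.60,-.16,.28],88.7)
s=r.read_state();print(s['time'],s['ee_pos'],s['width'],s['ft_force'],s['joint_positions'].round(2))
im=r.camera('side')[:,:,::-1];cv2.imwrite('pics/l_s2.png',cv2.resize(im[0:300,200:500],None,fx=2,fy=2,interpolation=cv2.INTER_CUBIC))
E
```

```text
shift cm [ -0.17 -30.55 -30.95] twist units 11.719 alt -24.281 toolaxes x [-4.e-04 -1.e-04 -1.e+00] y [-0.841  0.54   0.   ] z [ 0.54   0.841 -0.   ]
11.0333 [0.51017656 0.26548161 0.27826387] 0.02383989480229917 [-0.29651965 -0.06657325 -2.81839131] [-0.65  0.2   0.11  1.55 -0.02  1.39  2.03]
```

View pics/l_s2.png

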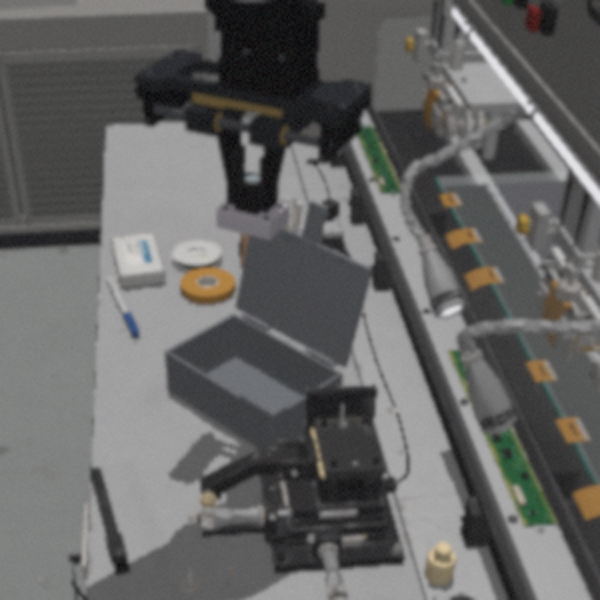

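The side view shows the block hanging square in the jaws, the lid open, and the box empty. Before traversing, I'll check where the tall grey machine housing stands near the nest.

```bash
python3 - <<'E'
from h import *
c=r.calibration('top');cs=r.calibration('side')
print(onz(c,[(483,160),(495,168),(553,176)],0).round(3), onz(cs,[(458,455),(475,325)],0).round(3))
print(two(c,[(483,138)],cs,[(474,322)]),two(c,[(510,28)],cs,[(474,322)]),two(c,[(595,33)],cs,[(612,248)]))
im=cv2.imread('pics/a_top.png');cv2.imwrite('pics/m.png',cv2.resize(im[0:200,420:640],None,fx=3,fy=3))
E
```

```text
[[ 0.683 -0.209  0.   ]
 [ 0.667 -0.233  0.   ]
 [ 0.657 -0.354  0.   ]] [[ 0.643 -0.28   0.   ]
 [ 0.737 -0.064  0.   ]]
(array([ 0.6694845 , -0.16537699,  0.14667252]), np.float64(0.0027910008929371865)) (array([ 0.72360608, -0.18663874,  0.24329438]), np.float64(0.17934912026347616)) (array([ 0.73085622, -0.25960007,  0.37456482]), np.float64(0.020109627439712622))
```

View pics/m.png

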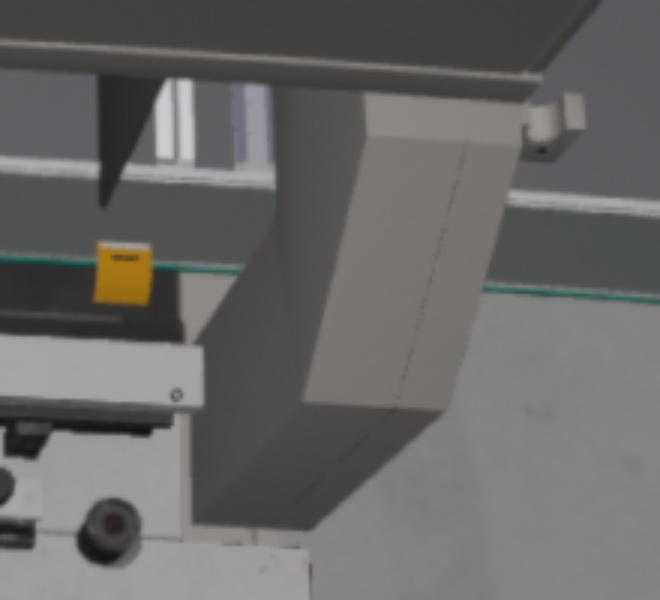

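```bash
python3 - <<'E'
from h import *
togo([.535,-.155,.28],88.7)
E
```

```text
shift cm [ -0.23 -24.83 -34.01] twist units 11.72 alt -24.28 toolaxes x [-0.002  -0.0012 -1.    ] y [-0.841  0.54   0.001] z [ 0.54   0.841 -0.002]
```

drive_tool(motion=[[0, -1, -1.4, 0.5], [-0.2, -3, -4.2, 1.5], [-0.2, -5.2, -7, 2.5], [-0.2, -7.4, -10, 3.6], [-0.2, -9.6, -13, 4.6], [-0.2, -11.8, -16, 5.6], [-0.2, -14, -19, 6.6], [-0.2, -16.2, -22, 7.6], [-0.2, -18.4, -25, 8.6], [-0.2, -20.6, -28, 9.6], [-0.2, -22.6, -31, 10.6], [-0.2, -24, -33, 11.4], [-0.2, -24.8, -34, 11.7], [-0.2, -24.8, -34, 11.7], [-0.2, -24.8, -34, 11.7], [-0.2, -24.8, -34, 11.7], [-0.2, -24.8, -34, 11.7]])

```text
time: 12.5
ee_pos: [0.5355, -0.1527, 0.2805]
eef_rot: [0.007, 0.707, -0.006, 0.707]
ft_force: [-0.4, -0.1, -1.5]
width: 0.0237
```

```bash
python3 - <<'E'
from h import *
import pickle
s=r.read_state();print(s['time'],s['ee_pos'],s['width'],s['ft_force'],np.abs(s['joint_vel']).max(),s['joint_positions'].round(2))
c=r.calibration('wrist');im=r.camera('wrist')[:,:,::-1];cv2.imwrite('pics/n_w.png',im);pickle.dump(c,open('cw2.pkl','wb'))
cv2.imwrite('pics/n_s.png',r.camera('side')[:,:,::-1])
E
```

```text
12.5 [ 0.53551126 -0.1527142   0.28046962] 0.023690287804921405 [-0.43763807 -0.13296961 -1.5105808 ] 0.004993877369301744 [-0.24  0.16  0.49  1.61 -0.08  1.39  1.82]
```

View pics/n_w.png

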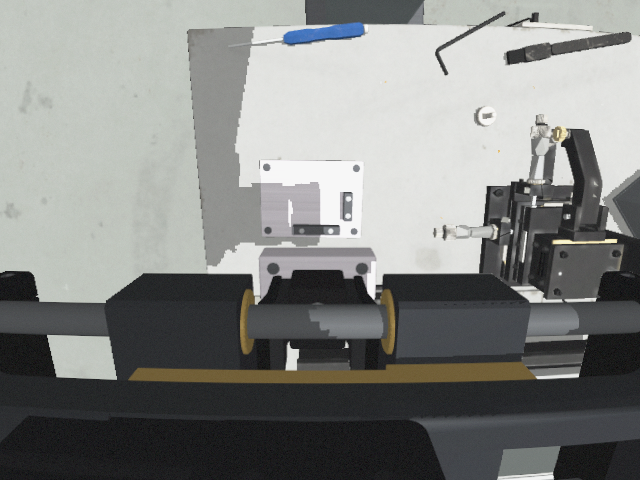

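View pics/n_s.png

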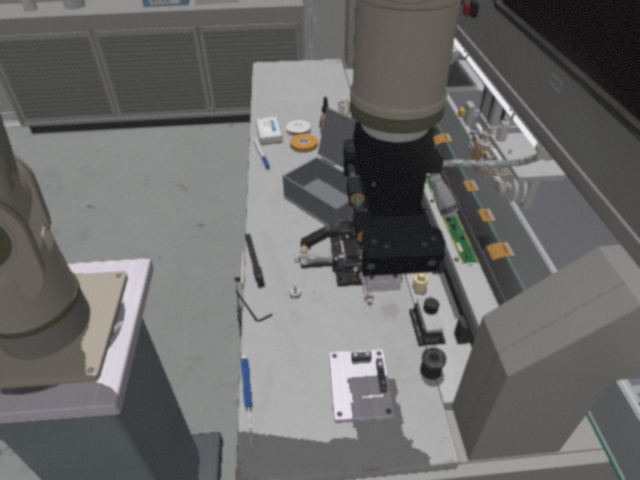

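The wrist view shows the nest at (260–364, 160–238) and the held block's foot at about (260–376, 249–290). I'll zoom in to measure both.

```bash
python3 - <<'E'
import cv2
im=cv2.imread('pics/n_w.png');cv2.imwrite('pics/n_w2.png',cv2.resize(im[150:300,245:395],None,fx=4,fy=4,interpolation=cv2.INTER_CUBIC))
E
```

```text
(no output)
```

View pics/n_w2.png

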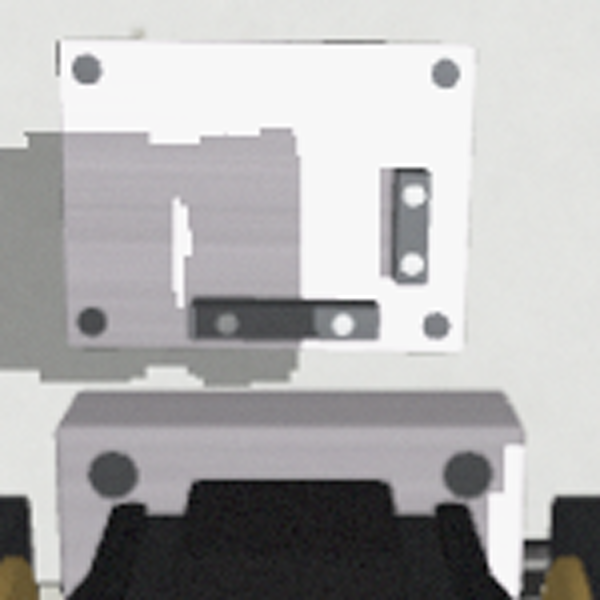

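```bash
cat > m2.py <<'E'
from h import *
import pickle
c=pickle.load(open('cw2.pkl','rb'))
P=lambda l:[((x+.5)/4-.5+245,(y+.5)/4-.5+150) for x,y in l]
ang=lambda a,b:np.degrees(np.arctan2(*(b-a)[1::-1])).round(2)
N=onz(c,P([(87,69),(446,73),(437,325),(92,321)]),.008)
C=onz(c,P([(60,40),(475,45),(465,353),(70,347)]),.008)
for A in(N,C): print(A[:,:2].round(4).tolist(),'c',A.mean(0).round(4),[np.linalg.norm(A[i]-A[i-1]).round(4) for i in range(4)],'y',ang(A[0],A[1]),ang(A[3],A[2]),'x',ang(A[0],A[3]),ang(A[1],A[2]))
E=onz(c,P([(380,170),(381,276)]),.008);F=onz(c,P([(190,299),(378,299)]),.008)
print('endstop face',E.round(4),'far face',F.round(4),ang(F[0],F[1]))
Et=onz(c,P([(393,170),(431,170),(431,283),(393,283)]),.022);print('endtop',Et.round(4).tolist(),Et.mean(0))
Ft=onz(c,P([(194,310),(379,310),(379,340),(194,340)]),.022);print('fartop',Ft.round(4).tolist(),Ft.mean(0))
p=np.array([.53551126,-.1527142,.28046962])
T=onz(c,P([(58,428),(526,428)]),.258);B=onz(c,P([(80,392),(503,392)]),.240);H=onz(c,P([(113,474),(467,474)]),.258)
for n,A in(('top',T),('bot',B),('holes',H)): print(n,A.round(4).tolist(),np.linalg.norm(A[0]-A[1]).round(4),ang(A[0],A[1]),'mid-TCP',(A.mean(0)-p).round(4))
E
python3 m2.py
```

```text
[[0.4847, -0.2065], [0.4876, -0.1069], [0.5592, -0.109], [0.5562, -0.2086]] c [ 0.5219 -0.1578  0.008 ] [np.float64(0.0716), np.float64(0.0997), np.float64(0.0717), np.float64(0.0997)] y 88.32 88.3 x -1.68 -1.7
[[0.4766, -0.2137], [0.48, -0.0989], [0.5677, -0.1008], [0.5638, -0.2154]] c [ 0.522  -0.1572  0.008 ] [np.float64(0.0873), np.float64(0.1149), np.float64(0.0876), np.float64(0.1147)] y 88.27 88.08 x -1.17 -1.26
endstop face [[ 0.5142 -0.1253  0.008 ]
 [ 0.5446 -0.1251  0.008 ]] far face [[ 0.5503 -0.1801  0.008 ]
 [ 0.5513 -0.126   0.008 ]] 88.98
endtop [[0.5127, -0.1226, 0.022], [0.5129, -0.1122, 0.022], [0.5442, -0.1121, 0.022], [0.544, -0.1226, 0.022]] [ 0.52845548 -0.11739852  0.022     ]
fartop [[0.5507, -0.178, 0.022], [0.5516, -0.1266, 0.022], [0.5601, -0.1266, 0.022], [0.5592, -0.1783, 0.022]] [ 0.55540085 -0.15237891  0.022     ]
top [[0.5157, -0.1778, 0.258], [0.5167, -0.1232, 0.258]] 0.0547 88.98 mid-TCP [-0.0193  0.0022 -0.0225]
bot [[0.5162, -0.1778, 0.24], [0.5172, -0.1233, 0.24]] 0.0544 88.98 mid-TCP [-0.0188  0.0021 -0.0405]
holes [[0.5215, -0.1717, 0.258], [0.5222, -0.13, 0.258]] 0.0417 88.98 mid-TCP [-0.0137  0.0019 -0.0225]
```

```bash
python3 - <<'E'
from h import *
togo([.519,-.162,.060],88.1)
p,M=tool();print(np.degrees(np.arctan2(M[1,1],M[0,1])))
E
```

```text
shift cm [22.08 -0.92 -1.63] twist units 0.167 alt -35.833 toolaxes x [-2.e-04  5.e-04 -1.e+00] y [0.019 1.    0.   ] z [ 1.    -0.019 -0.   ]
88.93469574112585
```

drive_tool(motion=[[2, -0.9, -1.6, 0.12], [5, -0.9, -1.6, 0.12], [8, -0.9, -1.6, 0.12], [11, -0.9, -1.6, 0.12], [14, -0.9, -1.6, 0.12], [17, -0.9, -1.6, 0.12], [19.5, -0.9, -1.6, 0.12], [21.5, -0.9, -1.6, 0.12], [22, -0.9, -1.6, 0.12], [22, -0.9, -1.6, 0.12], [22, -0.9, -1.6, 0.12], [22, -0.9, -1.6, 0.12]])

```text
time: 13.6
ee_pos: [0.5203, -0.1632, 0.0626]
eef_rot: [0.011, 0.706, -0.011, 0.708]
ft_force: [-0.2, -0.3, -1.7]
width: 0.0238
```

```bash
python3 - <<'E'
from h import *
s=r.read_state();print(s['time'],s['ee_pos'],s['width'],s['ft_force'])
p,M=tool();print(np.degrees(np.arctan2(M[1,1],M[0,1])),M[:,0])
im=r.camera('side')[:,:,::-1];cv2.imwrite('pics/o_s.png',cv2.resize(im[280:440,290:440],None,fx=4,fy=4,interpolation=cv2.INTER_CUBIC))
im=r.camera('wrist')[:,:,::-1];cv2.imwrite('pics/o_w.png',im)
E
```

```text
13.6 [ 0.52032541 -0.16324442  0.06260763] 0.023791733641334516 [-0.18362547 -0.25722851 -1.69316959]
88.21419807254162 [ 2.47649553e-03 -1.48244760e-04 -9.99996922e-01]
```

View pics/o_s.png

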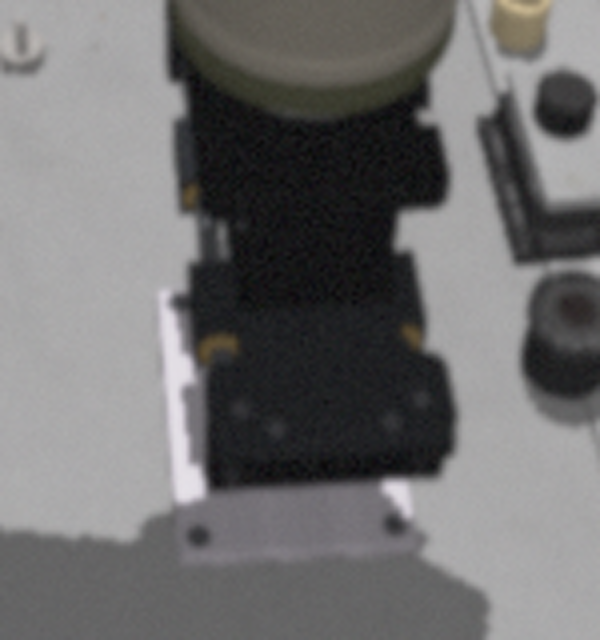

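View pics/o_w.png

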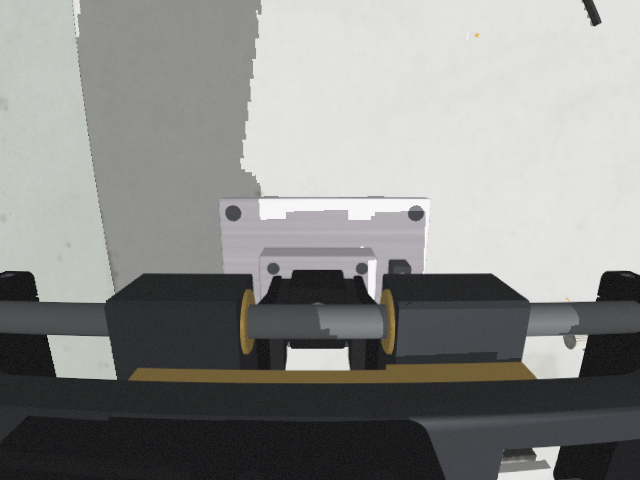

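The wrist view shows the foot over the plate, with its right end at column 376 and the end stop at about column 388, so both stops are clear. I'll lower it gently.

drive_tool(motion=[[0.4, 0, 0, 0], [0.7, 0, 0, 0], [0.9, 0, 0, 0], [0.9, 0, 0, 0], [0.9, 0, 0, 0], [0.9, 0, 0, 0]])

```text
time: 14.2
ee_pos: [0.5192, -0.1632, 0.052]
eef_rot: [0.011, 0.707, -0.011, 0.707]
ft_force: [-0.9, -0.1, -1.0]
width: 0.0234
```

drive_tool(motion=[[0.05, 0, 0, 0], [0.1, 0, 0, 0], [0.15, 0, 0, 0], [0.15, 0, 0, 0], [0.15, 0, 0, 0]])

```text
time: 14.62
ee_pos: [0.5192, -0.1632, 0.0505]
eef_rot: [0.011, 0.707, -0.011, 0.707]
ft_force: [0.3, 0.7, -1.7]
width: 0.0235
```

drive_tool(motion=[[0.05, 0, 0, 0], [0.1, 0, 0, 0], [0.1, 0, 0, 0], [0.1, 0, 0, 0]])

```text
time: 14.95
ee_pos: [0.5192, -0.1632, 0.0495]
eef_rot: [0.011, 0.707, -0.011, 0.707]
ft_force: [-0.5, -0.0, -2.0]
width: 0.0234
```

drive_tool(motion=[[0.05, 0, 0, 0], [0.1, 0, 0, 0], [0.1, 0, 0, 0], [0.1, 0, 0, 0]])

```text
time: 15.28
ee_pos: [0.5192, -0.1632, 0.0485]
eef_rot: [0.011, 0.707, -0.011, 0.707]
ft_force: [-0.4, -0.6, -2.7]
width: 0.0239
```

drive_tool(motion=[[0.05, 0, 0, 0], [0.05, 0, 0, 0], [0.05, 0, 0, 0], [0.05, 0, 0, 0]])

```text
time: 15.62
ee_pos: [0.5193, -0.1632, 0.0481]
eef_rot: [0.011, 0.707, -0.011, 0.707]
ft_force: [0.3, 0.2, -0.2]
width: 0.0235
```

drive_tool(motion=[[0.05, 0, 0, 0], [0.05, 0, 0, 0], [0.05, 0, 0, 0], [0.05, 0, 0, 0]])

```text
time: 15.95
ee_pos: [0.5193, -0.1632, 0.0481]
eef_rot: [0.011, 0.707, -0.011, 0.707]
ft_force: [-3.0, 1.1, 7.2]
width: 0.0232
```

The block touched the plate at z = 0.0481 with about 9 N of downforce, which matches the expected height. Now I'll slide it towards the long stop.

drive_tool(motion=[[-0.02, 0, 0.15, 0], [-0.02, 0, 0.3, 0], [-0.02, 0, 0.45, 0], [-0.02, 0, 0.6, 0], [-0.02, 0, 0.7, 0], [-0.02, 0, 0.7, 0], [-0.02, 0, 0.7, 0]])

```text
time: 16.53
ee_pos: [0.5256, -0.1637, 0.0481]
eef_rot: [0.011, 0.707, -0.011, 0.707]
ft_force: [-5.4, 0.1, 8.2]
width: 0.0237
```

drive_tool(motion=[[0, 0, 0.05, 0], [0, 0, 0.1, 0], [0, 0, 0.1, 0], [0, 0, 0.1, 0]])

```text
time: 16.87
ee_pos: [0.5264, -0.1638, 0.0481]
eef_rot: [0.011, 0.708, -0.011, 0.706]
ft_force: [-5.9, -0.0, 9.5]
width: 0.0234
```

drive_tool(motion=[[-0.03, 0, 0.05, 0], [-0.03, 0, 0.1, 0], [-0.03, 0, 0.15, 0], [-0.03, 0, 0.15, 0], [-0.03, 0, 0.15, 0]])

```text
time: 17.28
ee_pos: [0.5285, -0.1636, 0.0481]
eef_rot: [0.011, 0.707, -0.011, 0.707]
ft_force: [-3.4, 0.3, 4.2]
width: 0.0238
```

drive_tool(motion=[[0, 0, 0.05, 0], [0, 0, 0.1, 0], [0, 0, 0.1, 0], [0, 0, 0.1, 0]])

```text
time: 17.62
ee_pos: [0.5294, -0.1636, 0.0481]
eef_rot: [0.011, 0.707, -0.011, 0.707]
ft_force: [-4.5, 0.4, 6.8]
width: 0.0237
```

drive_tool(motion=[[0, 0, 0.05, 0], [0, 0, 0.1, 0], [0, 0, 0.1, 0], [0, 0, 0.1, 0]])

```text
time: 17.95
ee_pos: [0.5294, -0.1636, 0.0481]
eef_rot: [0.012, 0.708, -0.011, 0.706]
ft_force: [-9.6, 1.2, 11.3]
width: 0.0238
```

drive_tool(motion=[[0, 0, 0.05, 0], [0, 0, 0.1, 0], [0, 0, 0.1, 0], [0, 0, 0.1, 0]])

```text
time: 18.28
ee_pos: [0.5295, -0.1637, 0.0481]
eef_rot: [0.012, 0.709, -0.011, 0.705]
ft_force: [-15.1, 1.8, 17.0]
width: 0.0237
```

The long stop was met at TCP x = 0.5294, with force rising at a fixed position, and the prediction was 0.5292. I'll ease off and slide to the end stop.

drive_tool(motion=[[-0.04, 0, -0.1, 0], [-0.05, 0, -0.15, 0], [-0.05, 0.15, -0.15, 0], [-0.05, 0.3, -0.15, 0], [-0.05, 0.45, -0.15, 0], [-0.05, 0.6, -0.15, 0], [-0.05, 0.75, -0.15, 0], [-0.05, 0.75, -0.15, 0], [-0.05, 0.75, -0.15, 0]])

```text
time: 19.03
ee_pos: [0.5296, -0.1571, 0.0482]
eef_rot: [0.011, 0.708, -0.012, 0.706]
ft_force: [-6.7, -2.9, 2.0]
width: 0.0237
```

drive_tool(motion=[[0, 0.05, 0, 0], [0, 0.1, 0, 0], [0, 0.15, 0, 0], [0, 0.15, 0, 0], [0, 0.15, 0, 0]])

```text
time: 19.45
ee_pos: [0.5296, -0.1558, 0.0482]
eef_rot: [0.011, 0.707, -0.012, 0.707]
ft_force: [-5.5, -3.9, 1.0]
width: 0.0238
```

drive_tool(motion=[[0, 0.05, 0, 0], [0, 0.1, 0, 0], [0, 0.15, 0, 0], [0, 0.15, 0, 0], [0, 0.15, 0, 0]])

```text
time: 19.87
ee_pos: [0.5297, -0.1543, 0.0482]
eef_rot: [0.011, 0.708, -0.012, 0.707]
ft_force: [-5.1, -3.5, 1.6]
width: 0.0235
```

drive_tool(motion=[[0.01, 0.05, 0, 0], [0.01, 0.1, 0, 0], [0.01, 0.15, 0, 0], [0.01, 0.15, 0, 0], [0.01, 0.15, 0, 0]])

```text
time: 20.28
ee_pos: [0.5297, -0.1531, 0.0482]
eef_rot: [0.011, 0.707, -0.012, 0.707]
ft_force: [-5.2, -5.3, 2.2]
width: 0.0237
```

drive_tool(motion=[[0.01, 0.05, 0, 0], [0.01, 0.1, 0, 0], [0.01, 0.1, 0, 0], [0.01, 0.1, 0, 0]])

```text
time: 20.62
ee_pos: [0.5298, -0.1524, 0.0482]
eef_rot: [0.011, 0.707, -0.012, 0.707]
ft_force: [-6.1, -5.8, 3.2]
width: 0.0232
```

drive_tool(motion=[[0.01, 0.05, 0, 0], [0.01, 0.1, 0, 0], [0.01, 0.1, 0, 0], [0.01, 0.1, 0, 0]])

```text
time: 20.95
ee_pos: [0.5298, -0.1517, 0.0482]
eef_rot: [0.011, 0.707, -0.013, 0.707]
ft_force: [-6.3, -6.5, 3.9]
width: 0.0235
```

drive_tool(motion=[[0, 0.05, 0, 0], [0, 0.1, 0, 0], [0, 0.1, 0, 0], [0, 0.1, 0, 0]])

```text
time: 21.28
ee_pos: [0.5298, -0.1515, 0.0482]
eef_rot: [0.011, 0.707, -0.013, 0.707]
ft_force: [-6.4, -9.1, 2.4]
width: 0.0233
```

drive_tool(motion=[[0, 0.05, 0, 0], [0, 0.1, 0, 0], [0, 0.1, 0, 0], [0, 0.1, 0, 0]])

```text
time: 21.62
ee_pos: [0.5297, -0.1514, 0.0482]
eef_rot: [0.011, 0.707, -0.014, 0.707]
ft_force: [-6.1, -12.3, 2.5]
width: 0.024
```

The end stop was met at y = -0.1515, against a prediction of about -0.152. I'll build a firm push on both stops.

drive_tool(motion=[[0, 0.02, 0.05, 0], [0, 0.04, 0.1, 0], [0, 0.04, 0.15, 0], [0, 0.04, 0.15, 0], [0, 0.04, 0.15, 0], [0, 0.04, 0.15, 0]])

```text
time: 22.12
ee_pos: [0.5299, -0.1515, 0.0482]
eef_rot: [0.011, 0.708, -0.014, 0.706]
ft_force: [-13.5, -12.5, 10.4]
width: 0.0237
```

```bash
python3 - <<'E'
from h import *
s=r.read_state();print(s['time'],s['ee_pos'],s['width'],s['ft_force'],s['torque'])
p,M=tool();print(np.degrees(np.arctan2(M[1,1],M[0,1])),M[:,0])
im=r.camera('side')[:,:,::-1];cv2.imwrite('pics/p_s.png',im)
im=r.camera('wrist')[:,:,::-1];cv2.imwrite('pics/p_w.png',cv2.resize(im[170:300,215:435],None,fx=3.6,fy=3.6,interpolation=cv2.INTER_CUBIC))
E
```

```text
22.1167 [ 0.52987248 -0.15146173  0.04821103] 0.023684293859687594 [-13.49246862 -12.45416228  10.40963146] [-2.83543561  2.95397191  0.20419516]
87.99587917398941 [-0.0034972  -0.00394134 -0.99998612]
```

View pics/p_w.png

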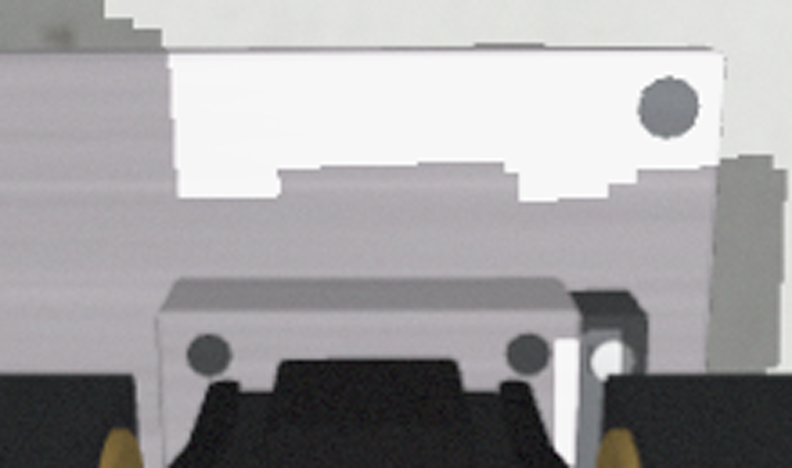

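View pics/p_s.png

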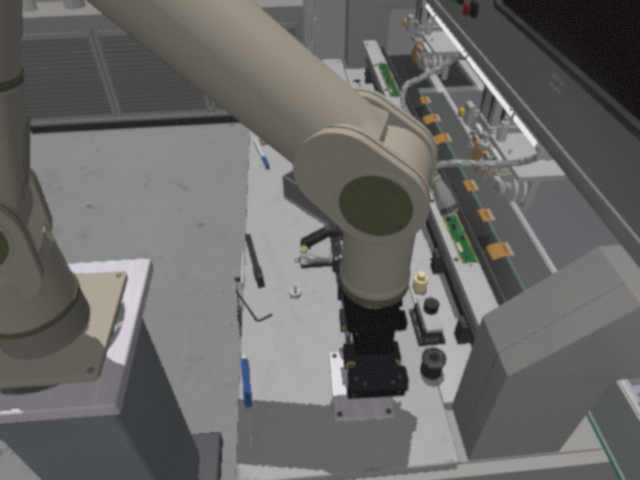

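drive_tool(motion=[[-0.02, 0.05, 0.04, 0], [-0.03, 0.1, 0.08, 0], [-0.03, 0.12, 0.08, 0], [-0.03, 0.12, 0.08, 0], [-0.03, 0.12, 0.08, 0], [-0.03, 0.12, 0.08, 0], [-0.03, 0.12, 0.08, 0], [-0.03, 0.12, 0.08, 0]])

```text
time: 22.88
ee_pos: [0.5299, -0.1514, 0.0483]
eef_rot: [0.011, 0.709, -0.014, 0.705]
ft_force: [-14.5, -16.1, 9.3]
width: 0.0234
```

```bash
python3 - <<'E'
from h import *
import pickle
for i in range(3):
    s=r.read_state();print(s['time'],s['ee_pos'],s['width'],s['ft_force'],s['torque']); c=r.calibration('wrist');im=r.camera('wrist')[:,:,::-1]
p,M=tool();print(np.degrees(np.arctan2(M[1,1],M[0,1])),M[:,0])
cv2.imwrite('pics/q_w.png',cv2.resize(im[170:300,215:435],None,fx=3.6,fy=3.6,interpolation=cv2.INTER_CUBIC))
E
```

```text
22.8833 [ 0.52991685 -0.15139042  0.04826743] 0.023421224558408376 [-14.47472718 -16.12680176   9.2759858 ] [-3.67582996  3.43332456  0.19770103]
22.9333 [ 0.52990834 -0.15136266  0.04823899] 0.023763687928416072 [-15.38238818 -15.79540928   9.30759018] [-3.63285566  3.37224404  0.21329211]
22.9833 [ 0.52989831 -0.15141485  0.04825431] 0.02366371870295698 [-15.41901783 -15.63504147   8.80052298] [-3.60898411  3.42415062  0.19178157]
87.94664886804223 [-0.00472352 -0.00501529 -0.99997627]
```

View pics/q_w.png

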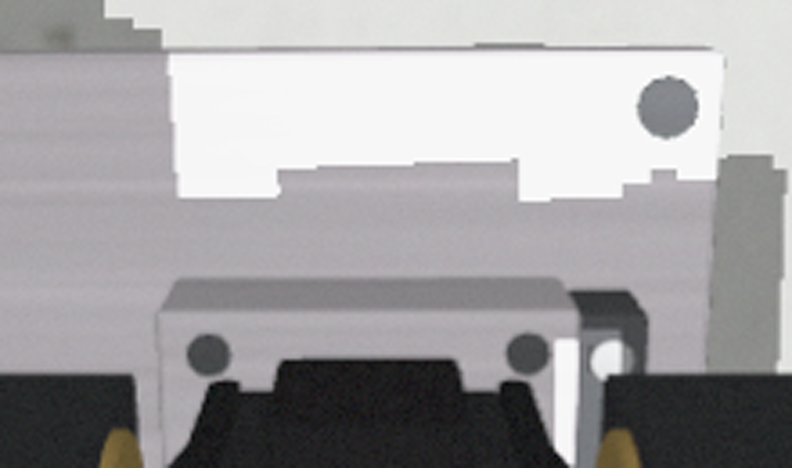

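Pushing harder raised the force to about 15 N on each stop with no movement, so the block is seated and aligned. I'll hand in.

```bash
python3 - <<'E'
from bench import r
r.close_job(); s=r.read_state(); print(s['time'],s['ee_pos'],s['ft_force'],s['width'])
E
```

```text
the job is handed in; nothing more can be done
the job is handed in; nothing more can be done
```

The job is handed in with the block pressed into the nest corner and still gripped. I lifted the lid by its tab until it rested open on its stop. I then took the block out by its housing, carried it over the stage fixture, set it on the nest plate and slid it home.

**Last readings, at 23.0 s of the 64 s allowed:**
- **Side push:** about 15 N towards each stop (measured -15.4 N in x and -15.6 N in y).
- **Downforce:** about 9 N.
- **Grip:** the jaws were on the housing at 23.7 mm, with the grip set to 45 N.

**Contact checks:**
- **Seating:** the last increase in push raised the force while the block moved less than 0.1 mm. The TCP met the long stop at x = 0.5294 and the short stop at y = -0.1515, within about 0.5 mm of the camera estimates. It settled at x = 0.5299, y = -0.1514.
- **Wrist view:** the last picture showed the foot against the short stop. The gripper hides the long stop, so that contact rests on the force readings.

**Small disagreements:**
- The cameras differed by 2–3 mm on the box and nest, so I relied on force contact for the final fit.
- Under the push the tool leans about 0.4° from vertical, and its yaw reads 87.95° against a nest estimate of 88.1–88.6°.
- Part of the side force is friction on the plate, so the push on each stop is somewhat below 15 N.
- The state could not be read after handing in, so there is no check from that last second.

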